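# Bed a round ebony dowel in the V-block and hold it for sighting

## Task

I want to sight along the thick round dowel for bends: fold the V-block's hinged white sight board up until it stands upright, square to the V, then take the round dowel from its rest and lay it lengthwise in the V, about centred over the two saddles. Bed it without a knock and finish while still holding it there with the gripper, pressed down with about 15 N so that it bears on both sides of the V. Leave the other things on the bench alone.

Things in the scene. Friction and masses are not known exactly. Their poses are not given: they have to be found in the camera images.
- jig: Fixed wooden V-block jig; origin under the V's centre, on the bench; y along the V, x across, z up. Base 94 mm wide, 14 thick, y -120 to +85. Two saddles (62 wide, 35 long) at y = -50 and +50 mm; the 65 mm gap between them, floor at 14 mm, lets fingers pass beside the dowel. V sides at 45 degrees, bottom line 42, upper edges 66 mm above the bench. Board hinged at the -y end between 80 mm posts.
- seat (a point): Where the centre of the dowel lies when seated: x = y = 0 of the jig, 62 mm above the bench. Same axes as the jig.
- cheek_near: The 45-degree faces of both saddles on the jig's -x side (the robot's side), one contact line for the dowel. Same origin and axes as the jig. Rigid.
- cheek_far: The 45-degree faces of both saddles on the jig's +x side, the other contact line. Same origin and axes as the jig. Rigid.
- board (a joint): Angle (rad) of the white sight board: 0 = flat over the V (pointing to jig +y), 1.571 = upright, up to 2.7 = leaning outward. Starts leaning over the V at 0.45 to 0.95. Stiff hinge: stays where left; about 1.5 to 2.5 N at the free edge moves it. Its two side edges can be pinched between the fingers from above and led round the hinge; pushed straight at the free edge while low, it jams.
- board_hinge (a point): Middle of the board's hinge line, which runs along the jig's x axis, at jig y = -105 mm, 72 mm above the bench. The point turns with the board.
- board_edge (a point): Middle of the board's free edge, 75 mm from the hinge line. The board is 50 mm wide, 6 mm thick (3 mm either side of the hinge line); upright, its top is 147 mm above the bench.
- dowel: The thick round dowel of dark ebony, 28 mm diameter, 150 mm long, about 100 g, loose. Origin at its centre, x axis along its length (either end will do). It starts lying level in its rest, centre 40 mm above the bench.
- rest: Fixed low rest of pale wood: board 170 x 60 x 10 mm with two cross-bars at x = -55 and +55 mm, 16 mm thick, 50 mm wide, which carry the dowel 26 mm above the bench between lips up to 35 mm high. Between the bars fingers can go down beside the dowel to the board's top, 10 mm above the bench. Origin: underside centre; x along the dowel.
- square_blank: Bystander: square dark wooden blank 28 x 150 x 28 mm, not to be used. Origin underside centre, long along y.
- screwdriver: Bystander: screwdriver 220 mm long, black handle, lying along its x.
- glue_jar: Bystander: jar 60 mm diameter, 75 mm high, standing; origin underside centre.
- caliper: Bystander: steel caliper 200 mm long along its x, about 11 mm thick, lying flat.
- file: Bystander: flat steel file with wooden handle, about 265 mm long along its x, 18 mm high.
There are look-alikes about, which are no part of the job. Several things have the shape of the jig; the one meant has the colours described above.

How it is judged:
By the outcome, as a careful person would: the job done as asked, in the order asked, and still so for the second after the job is handed in, while the arm keeps its last pose, push and grip.
It also fails if it takes over 72 s, if anything falls off the work surface, if the arm or the gripper's body presses on something with over 40 N, if the wrist force passes 120 N, or if a joint passes its speed limit or range.

## Robot

A 6-joint arm with a two-finger parallel gripper is mounted at the origin on the work surface. World frame = base frame: x ahead of the robot, y to its left, z up, the work surface at z = 0. Lengths are in mm, angles in rad, forces in N, time in s.
With the tool pointing down it reaches from about 275 to 825 mm from the base axis. Payload 4.9 kg.
Tool frame: the origin (TCP) lies at the very end of the fingers, on their centre line; the grasp point (between the pads) lies 19 mm behind it (r.pinch_z is the distance from the TCP to the grasp point, in mm); z points along the fingers, y is the line along which they close (so a half turn about z gives the same grasp; the last joint's range is limited). The gripper opens to 85 mm and grips with 20 to 120 N. Pads are 22 mm wide; open, the fingers measure 114 mm over their backs; the gripper's body (76 mm by 85 mm) begins 54 mm behind the grasp point. The pads swing forward as they close: fully open they stand 13 mm farther back than shut.
Start: joints at [1.126, 0.326, -0.193, 1.052, 0, 1.437], TCP at [168.196, 523.669, 231.281] pointing down, gripper open.
Joint ranges: [-2.65, 2.65], [-0.97, 1.79], [-1.3, 1.35], [-1.93, 2.1], [-1.47, 1.37], [-3.14, 3.14]. Speed limits (rad/s): [2.57, 2.57, 3.14, 3.14, 3.14, 3.14].

## Interface

Orientations are given as a unit quaternion [w, x, y, z].
In Python, from bench import r gives the robot as it stands. Calls block until the motion is done:
- r.reach(position, orientation): joint-space move of the TCP to a pose.
- r.move_l(position, attitude=None, vel=150, contact_N=None): straight line of the TCP; attitude=None keeps the orientation; vel is the mean speed in mm/s. With contact_N (N) it stops when the force on the tool has changed by that much, and returns True; else False.
- r.move_j(angles): joint-space move.
- r.let_go() and r.close(effort=None): open the fingers fully, or close them until they stop; effort is the grip in N (None keeps the last).
- r.hold(seconds).
- r.inverse_kinematics(position, orientation): joint angles nearest the present ones, or None.
- r.grab_frame(name): name is "scene" or "side" or "wrist"; returns a dict with "color" (420x560x3 uint8, red, green, blue), "z_map" (420x560 float32, mm along the optical axis (not along the pixel's ray), 0 where there is no reading), "fx", "fy", "cx", "cy" (pixels), "dist" ([k1, k2, p1, p2, k3] as OpenCV has them; the pictures are not rectified), "origin" and "attitude" of the camera in the world; the wrist camera has in their place "T_tool_cam" (4x4, takes a point from camera to tool coordinates, whose origin is the TCP and whose axes are the flange's). Camera axes: x right, y down, z forward; pixel columns grow to the right and rows downward; lengths in mm; the calibration is good to about 2 mm. A picture is of the moment at which its call begins: read the wrist's pose just before it.
A pose or a line that the arm cannot do raises r.IKError and nothing moves.
- r.close_job(): hands the job in; it is judged then, once.
Trained networks look in a picture, given as the dict that the camera call returned (one of the last four; its "shot" number tells which), for a name from the list of things; names that differ only in an ending like _2 or _b are one class to them, and where a whole thing is asked for, a point or a joint stands for the part that bears it (a point fixed in the world has none). Each returns a list of dicts, best first, with "confidence" (0 to 1); they miss things now and then, are a little off and sometimes report something else, mostly with a low value. They report only what shows in the picture. A call takes as long as a camera call. They do not tell look-alikes from the thing itself.
- r.boxes_of(picture, target): "centre" ([column, row] in pixels, amid what is visible of it).
- r.silhouettes(picture, target): "pixels" (420x560 bool, what is visible of it) and "centre" ([column, row] in pixels, amid what is visible of it).
Readings, each from a call of its own:
- r.current_clock(): time.
- r.current_joint_positions(): joint angles.
- r.current_dq(): joint speeds.
- r.current_joint_efforts(): joint torques, N m.
- r.current_tcp_pos(): TCP position.
- r.current_ee_rot(): TCP orientation.
- r.current_ft_force(): force on the tool from outside, world axes, zero at the start.
- r.current_wrist_torque(): the same for the moment, N m.
- r.current_grip_width(): finger opening in mm.
- r.current_gripper_force(): force on a finger pad.
Only numpy, scipy, OpenCV 4.12 (cv2) and the standard library are available. Lean on these libraries where they do the work, as an engineer would, in place of code of your own. Each camera call takes 0.05 s, during which the arm holds its last target. There are 200 camera calls.

## Working session

There is one attempt and no reset: what is moved stays moved. The work goes in short steps, each a Python script; the robot and the scene stay as the last script left them, time stands still between calls to the robot, and variables do not carry over. Pictures are saved under pics/ and viewed, at most 10 in all, crops included, and the job is handed in when it is done.

```bash
ls; mkdir -p pics
cat > h.py <<'E'
import numpy as np, cv2
from scipy.spatial.transform import Rotation as R
from bench import r
def Rq(q): return R.from_quat([q[1],q[2],q[3],q[0]])
def qd(rot): 
    q=rot.as_quat(); return [q[3],q[0],q[1],q[2]]
def cam(name):
    p=r.current_tcp_pos(); q=r.current_ee_rot()
    f=r.grab_frame(name)
    if name=='wrist':
        T=np.eye(4); T[:3,:3]=Rq(q).as_matrix(); T[:3,3]=p
        f['M']=T@np.array(f['T_tool_cam'])
    else:
        T=np.eye(4); T[:3,:3]=Rq(f['attitude']).as_matrix(); T[:3,3]=f['origin']; f['M']=T
    f['K']=np.array([[f['fx'],0,f['cx']],[0,f['fy'],f['cy']],[0,0,1.]])
    return f
def rays(f,px):
    u=cv2.undistortPoints(np.array(px,float).reshape(-1,1,2),f['K'],np.array(f['dist'])).reshape(-1,2)
    return np.c_[u,np.ones(len(u))]
def pts(f,mask):
    z=f['z_map']; m=mask&(z>0); v,u=np.nonzero(m)
    P=rays(f,np.c_[u,v])*z[v,u][:,None]
    return P@f['M'][:3,:3].T+f['M'][:3,3],u,v
def save(f,n): cv2.imwrite('pics/'+n,f['color'][:,:,::-1])
def down(yaw): # tool z down, tool y at world angle yaw
    y=np.array([np.cos(yaw),np.sin(yaw),0]); z=np.array([0,0,-1.]); x=np.cross(y,z)
    return R.from_matrix(np.c_[x,y,z])
E
python3 - <<'E'
from h import *
for n in ('scene','side'):
    f=cam(n); save(f,n+'1.png'); print(n,f['origin'],r.current_clock())
    for t in ('jig','board','dowel','rest','square_blank'):
        for d in r.silhouettes(f,t):
            P,u,v=pts(f,d['pixels'])
            if len(P): print(t,round(d['confidence'],2),np.round(d['centre']),len(P),np.round(np.median(P,0)),np.round(np.percentile(P,[2,98],axis=0)).tolist())
E
```

```text
pics
scene [1081.14439821  347.83192647 1121.41790341] 0.05
jig 0.94 [200. 218.] 3005 [ 580. -131.   18.] [[523.0, -224.0, 9.0], [624.0, -28.0, 121.0]]
jig 0.82 [242. 146.] 2653 [ 350. -145.   23.] [[293.0, -237.0, 2.0], [401.0, -39.0, 79.0]]
jig 0.75 [181. 185.] 149 [ 562. -187.  116.] [[519.0, -242.0, 3.0], [584.0, -167.0, 138.0]]
jig 0.7 [366. 182.] 2802 [290. 200.  19.] [[235.0, 109.0, 5.0], [345.0, 303.0, 79.0]]
board 0.71 [359. 159.] 478 [264. 157.  75.] [[226.0, 118.0, 10.0], [294.0, 195.0, 80.0]]
board 0.59 [228. 126.] 487 [ 326. -187.   75.] [[250.0, -231.0, 1.0], [356.0, -149.0, 80.0]]
board 0.56 [177. 185.] 136 [ 563. -183.  123.] [[530.0, -243.0, 4.0], [584.0, -167.0, 138.0]]
dowel 0.75 [338. 249.] 668 [520. 208.  52.] [[449.0, 171.0, 37.0], [579.0, 244.0, 57.0]]
rest 0.59 [333. 262.] 923 [530. 211.  11.] [[449.0, 153.0, 4.0], [594.0, 262.0, 40.0]]
square_blank 0.78 [220. 315.] 1123 [780.  40.  28.] [[753.0, -34.0, -0.0], [796.0, 110.0, 33.0]]
side [-191.82045919 -754.12792547  802.06007343] 0.35
jig 0.86 [267. 287.] 3020 [ 324. -178.   26.] [[276.0, -242.0, 2.0], [387.0, -49.0, 76.0]]
jig 0.74 [334. 244.] 2771 [ 552. -174.   29.] [[510.0, -229.0, 1.0], [607.0, -41.0, 128.0]]
jig 0.65 [164. 237.] 1882 [266. 157.  32.] [[211.0, 103.0, 1.0], [331.0, 297.0, 77.0]]
board 0.89 [346. 232.] 567 [ 556. -193.  102.] [[531.0, -218.0, 0.0], [681.0, -124.0, 133.0]]
board 0.68 [167. 228.] 353 [260. 153.  74.] [[231.0, 117.0, 69.0], [290.0, 194.0, 77.0]]
board 0.67 [277. 282.] 625 [ 325. -193.   73.] [[295.0, -232.0, 21.0], [357.0, -151.0, 76.0]]
dowel 0.67 [229. 195.] 339 [491. 189.  49.] [[440.0, 162.0, 23.0], [572.0, 233.0, 56.0]]
rest 0.78 [231. 207.] 506 [496. 185.  10.] [[430.0, 147.0, 0.0], [591.0, 224.0, 35.0]]
square_blank 0.75 [333. 195.] 570 [767.  30.  22.] [[758.0, -38.0, -1.0], [805.0, 122.0, 30.0]]
```

View pics/scene1.png

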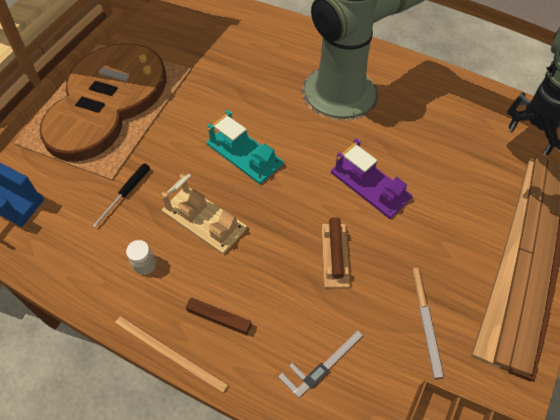

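View pics/side1.png

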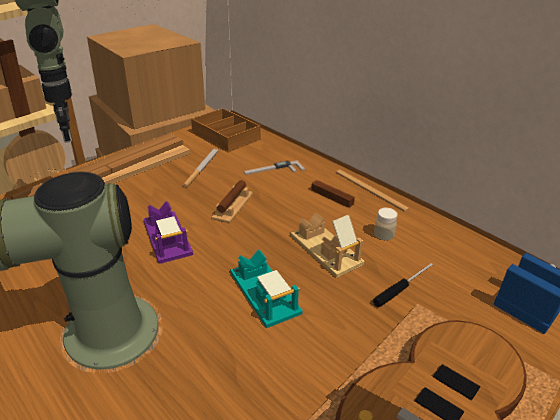

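The three jig shapes in the scene view are teal (242,146), purple (366,182) and pale wood (205,215). The wooden one with its white board partly raised fits the description. The round dowel lies in its rest at (336,248), and the square blank at (219,316) is not to be used. Next I look with the wrist camera from two places at each, which gives the confirming crop too.

Run:
```python
from h import *
import pickle
print(np.round(cam('wrist')['T_tool_cam'],2).tolist())
T=np.array(r.grab_frame('wrist')['T_tool_cam'])
out={}
def look(c,yaw,h,name):
    D=down(yaw); 
    off=D.as_matrix()@T[:3,3]; ax=D.as_matrix()@T[:3,2]
    # place the camera axis through c at TCP height h
    p=np.array([0,0,h])+off; s=(p[2]-c[2])/-ax[2]
    pos=np.array([c[0],c[1],h])-np.array([*(off+ax*s)[:2],0])
    try: r.reach(pos.tolist(),qd(D))
    except r.IKError as e: print('IK',name,pos); return
    r.hold(.3)
    f=cam('wrist'); save(f,name+'.png'); f['sil']={t:r.silhouettes(f,t) for t in ('jig','board','dowel','rest')}
    out[name]=f
    print(name,np.round(pos),np.round(f['M'][:3,3]),r.current_clock(),{t:[(round(d['confidence'],2),np.round(d['centre']).tolist()) for d in s] for t,s in f['sil'].items()})
look([520,208,40],np.pi/2,230,'d1')
look([520,208,40],0,230,'d2')
look([565,-130,60],0,300,'j1')
look([565,-150,60],np.pi/2,300,'j2')
pickle.dump(out,open('w.pkl','wb'))
h=[cv2.resize(cv2.imread(f'pics/{n}.png'),(400,300)) for n in out]
cv2.imwrite('pics/all.png',np.vstack([np.hstack(h[:2]),np.hstack(h[2:4])]) if len(h)==4 else np.hstack(h[:2]))
```

```text
[[-0.0, -0.95, -0.32, 80.78], [1.0, -0.0, -0.0, 0.61], [0.0, -0.32, 0.95, -142.54], [0.0, 0.0, 0.0, 1.0]]
d1 [490. 208. 230.] [409. 209. 373.] 2.9 {'jig': [(0.78, [345.0, 8.0]), (0.76, [6.0, 36.0]), (0.58, [30.0, 247.0])], 'board': [], 'dowel': [(0.94, [264.0, 192.0])], 'rest': [(0.76, [273.0, 173.0]), (0.66, [11.0, 249.0])]}
d2 [520. 238. 230.] [520. 319. 373.] 4.8833 {'jig': [(0.94, [42.0, 190.0]), (0.65, [176.0, 388.0]), (0.62, [322.0, 382.0])], 'board': [(0.72, [12.0, 262.0]), (0.66, [267.0, 184.0])], 'dowel': [(0.79, [261.0, 206.0])], 'rest': [(0.91, [268.0, 182.0])]}
j1 [565. -83. 300.] [565.  -1. 442.] 6.6917 {'jig': [(0.83, [274.0, 189.0]), (0.56, [85.0, 200.0])], 'board': [(0.87, [61.0, 254.0]), (0.7, [266.0, 277.0]), (0.2, [462.0, 56.0])], 'dowel': [], 'rest': []}
j2 [ 518. -150.  300.] [ 438. -150.  443.] 8.7583 {'jig': [(0.72, [310.0, 18.0]), (0.69, [283.0, 196.0]), (0.38, [333.0, 224.0])], 'board': [(0.88, [228.0, 211.0]), (0.75, [282.0, 193.0])], 'dowel': [(0.75, [554.0, 110.0])], 'rest': [(0.75, [542.0, 140.0])]}
```

View pics/all.png

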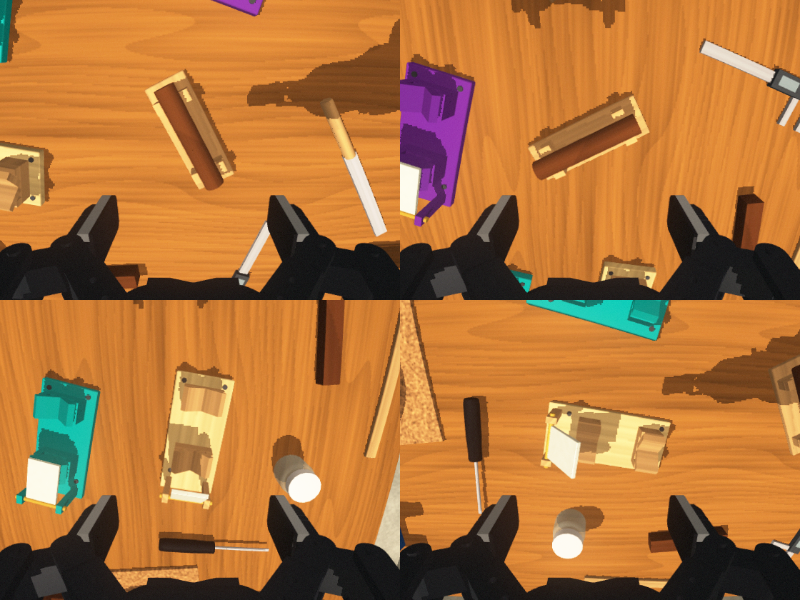

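The 2x2 sheet shows the round dowel in the pale rest (top panels, about (190,135) and (585,140)). It also shows the wooden jig with its white board (bottom left (195,440), bottom right (600,440)), confirmed as the one meant. The teal and purple jigs are look-alikes. Now I fit positions.

```bash
cat > fit.py <<'E'
from h import *
import pickle
from scipy.optimize import least_squares
o=pickle.load(open('w.pkl','rb'))
def near(f,t,c,rad):
    H,W=f['z_map'].shape; P,u,v=pts(f,np.ones((H,W),bool))
    m=np.linalg.norm(P[:,:2]-c,axis=1)<rad
    return P[m],f['color'][v[m],u[m]].astype(int)
E
python3 - <<'E'
from fit import *
for n in ('d1','d2'):
    f=o[n]; d=[s for s in f['sil']['dowel']][0]
    P,u,v=pts(f,cv2.erode(d['pixels'].astype(np.uint8),np.ones((3,3)))>0); P=P[(P[:,2]>30)&(P[:,2]<70)]
    c=P.mean(0); w=np.linalg.svd(P-c)[2][0]; 
    def res(p):
        a=np.array([np.cos(p[2]),np.sin(p[2]),0]); q=P-[p[0],p[1],p[3]]; q=q-np.outer(q@a,a); return np.linalg.norm(q,axis=1)-14
    s=least_squares(res,[c[0],c[1],np.arctan2(w[1],w[0]),c[2]-10],loss='soft_l1')
    p=s.x;a=np.array([np.cos(p[2]),np.sin(p[2])]); t=(P[:,:2]-p[:2])@a; lo,hi=np.percentile(t,[.5,99.5]); 
    print(n,len(P),'c',np.round(p[:2]+a*(lo+hi)/2,1),'z',round(p[3],1),'yaw',round(p[2],3),'len',round(hi-lo,1),'rms',round(s.fun.std(),2))
    # rest plate outline
    d=f['sil']['rest'][0]; P,_,_=pts(f,d['pixels']); q=P[(P[:,2]>5)&(P[:,2]<16)]; print('  rest',np.round(cv2.minAreaRect(q[:,:2].astype(np.float32))[:2],0).tolist(),np.median(q[:,2]))
for n in ('j1','j2'):
    P,C=near(o[n],'jig',np.array([570,-135]),150)
    base=(P[:,2]>9)&(P[:,2]<19)&(C[:,0]>190)&(C[:,1]>150)&(C[:,2]>80)
    b=P[base]; print(n,'base',len(b),np.median(b[:,2]),cv2.minAreaRect(b[:,:2].astype(np.float32)))
    wh=(C.min(1)>190)&(P[:,2]>65)&(np.linalg.norm(P[:,:2]-[560,-190],axis=1)<80); w=P[wh]; c=np.median(w,0); 
    nn=np.linalg.svd(w-w.mean(0),full_matrices=False)[2]; print('  white',len(w),np.round(w.mean(0)),'n',np.round(nn[2],3),np.round(np.percentile(w,[1,99],axis=0)).tolist())
E
```

```text
d1 4285 c [510.4 204.5] z 39.7 yaw 0.466 len 146.3 rms 0.62
  rest [[513.0, 206.0], [170.0, 60.0]] 9.922806767330826
d2 4304 c [510.9 205.1] z 39.9 yaw -2.673 len 145.4 rms 0.63
  rest [[514.0, 207.0], [169.0, 61.0]] 10.064166730414684
j1 base 5251 14.134122449852953 ((568.7316284179688, -128.3221435546875), (205.4130859375, 93.73470306396484), 80.31855773925781)
  white 586 [ 560. -180.  123.] n [-0.124 -0.768  0.628] [[535.0, -210.0, 87.0], [584.0, -167.0, 135.0]]
j2 base 5065 13.958585803342999 ((569.1737670898438, -128.41859436035156), (204.015380859375, 94.04866790771484), 80.36038208007812)
  white 2006 [ 557. -190.  112.] n [-0.135 -0.788  0.601] [[533.0, -214.0, 80.0], [583.0, -168.0, 135.0]]
```

```bash
cat >> h.py <<'E'
ya=np.deg2rad(80.34); jy=np.array([np.cos(ya),np.sin(ya),0]); jx=np.array([np.sin(ya),-np.cos(ya),0]); ez=np.array([0,0,1.])
J0=np.array([569.0,-128.4,0])+17.5*jy
def jp(x,y,z): return J0+x*jx+y*jy+z*ez
def bpose(th,rad,s,tilt=0): # tool along board at angle th; grasp point at radius rad; tool turned 'tilt' beyond board angle
    d=-(np.cos(th+tilt)*jy+np.sin(th+tilt)*ez); y=s*jx
    rot=R.from_matrix(np.c_[np.cross(y,d),y,d])
    g=jp(0,-105,72)+rad*(np.cos(th)*jy+np.sin(th)*ez)
    return g+d*r.pinch_z, rot
E
python3 - <<'E'
from h import *
print('origin',J0,'pinch',r.pinch_z, r.current_clock(), np.round(r.current_joint_positions(),2))
for s in (1,-1):
  for tilt in (0,.3,.6):
    for th,rad in ((.91,150),(.91,60),(1.25,60),(1.58,60),(1.58,150)):
        p,q=bpose(th,rad,s,tilt); k=r.inverse_kinematics(p.tolist(),qd(q)); print(s,tilt,th,rad,None if k is None else np.round(k,2))
  k=r.inverse_kinematics((jp(0,0,43)).tolist(),qd(R.from_matrix(np.c_[np.cross(s*jx,-ez),s*jx,-ez]))); print('V',k is not None and np.round(k,2))
  for a in (.467+np.pi/2,.467-np.pi/2):k=r.inverse_kinematics([510.7,204.8,20],qd(down(a))); print('D',k is not None and np.round(k,2))
E
```

```text
origin [ 571.93652079 -111.14813501    0.        ] pinch 18.700000000000003 8.7583 [-0.42  0.27 -0.09  1.21  0.   -0.42]
1 0 0.91 150 [-0.04  0.54 -0.19  0.95 -0.65  1.73]
1 0 0.91 60 [-0.14  0.59 -0.31  0.7  -0.66  1.61]
1 0 1.25 60 [-0.31  0.5  -0.3   0.72 -0.32  1.42]
1 0 1.58 60 [-0.5   0.51 -0.23  0.83  0.01  1.24]
1 0 1.58 150 [-0.5   0.43 -0.11  1.03  0.01  1.24]
1 0.3 0.91 150 [-0.17  0.45 -0.21  0.91 -0.36  1.57]
1 0.3 0.91 60 [-0.26  0.52 -0.31  0.71 -0.36  1.47]
1 0.3 1.25 60 [-0.45  0.5  -0.25  0.81 -0.02  1.29]
1 0.3 1.58 60 [-0.63  0.59 -0.13  0.99  0.28  1.09]
1 0.3 1.58 150 [-0.63  0.51 -0.02  1.18  0.28  1.09]
1 0.6 0.91 150 [-0.31  0.43 -0.2   0.93 -0.06  1.43]
1 0.6 0.91 60 [-0.4   0.5  -0.28  0.77 -0.06  1.33]
1 0.6 1.25 60 [-0.59  0.57 -0.17  0.95  0.25  1.14]
1 0.6 1.58 60 [-0.73  0.72 -0.    1.2   0.5   0.91]
1 0.6 1.58 150 [-0.73  0.64  0.1   1.38  0.5   0.91]
V [-0.32  0.57 -0.34  0.66  0.    1.42]
D [ 0.25  0.56 -0.44  0.57  0.   -0.22]
D [ 0.25  0.56 -0.44  0.57  0.    2.92]
-1 0 0.91 150 [-0.04  0.54 -0.19  0.95 -0.65 -1.41]
-1 0 0.91 60 [-0.14  0.59 -0.31  0.7  -0.66 -1.53]
-1 0 1.25 60 [-0.31  0.5  -0.3   0.72 -0.32 -1.72]
-1 0 1.58 60 [-0.5   0.51 -0.23  0.83  0.01 -1.9 ]
-1 0 1.58 150 [-0.5   0.43 -0.11  1.03  0.01 -1.9 ]
-1 0.3 0.91 150 [-0.17  0.45 -0.21  0.91 -0.36 -1.57]
-1 0.3 0.91 60 [-0.26  0.52 -0.31  0.71 -0.36 -1.67]
-1 0.3 1.25 60 [-0.45  0.5  -0.25  0.81 -0.02 -1.86]
-1 0.3 1.58 60 [-0.63  0.59 -0.13  0.99  0.28 -2.05]
-1 0.3 1.58 150 [-0.63  0.51 -0.02  1.18  0.28 -2.05]
-1 0.6 0.91 150 [-0.31  0.43 -0.2   0.93 -0.06 -1.71]
-1 0.6 0.91 60 [-0.4   0.5  -0.28  0.77 -0.06 -1.81]
-1 0.6 1.25 60 [-0.59  0.57 -0.17  0.95  0.25 -2.  ]
-1 0.6 1.58 60 [-0.73  0.72 -0.    1.2   0.5  -2.23]
-1 0.6 1.58 150 [-0.73  0.64  0.1   1.38  0.5  -2.23]
V [-0.32  0.57 -0.34  0.66  0.   -1.72]
D [ 0.25  0.56 -0.44  0.57  0.   -0.22]
D [ 0.25  0.56 -0.44  0.57  0.    2.92]
```

```bash
cat > b.py <<'E'
from h import *
th0=.91
p,q=bpose(th0,150,1); r.reach(p.tolist(),qd(q))
p,q=bpose(th0,62,1); c=r.move_l(p.tolist(),qd(q),vel=80,contact_N=8); print('contact',c,r.current_ft_force(),r.current_clock())
if not c:
    r.close(30); print('grip',r.current_grip_width(),r.current_gripper_force(),np.round(r.current_ft_force(),1),r.current_clock())
    if 44<r.current_grip_width()<56:
        for th in np.linspace(th0,1.571,8)[1:]:
            p,q=bpose(th,62,1); r.move_l(p.tolist(),qd(q),vel=60); print(round(th,2),np.round(r.current_ft_force(),1),np.round(r.current_wrist_torque(),2))
        print(r.current_clock())
f=cam('side'); save(f,'side2.png'); cv2.imwrite('pics/c2.png',cv2.resize(f['color'][180:300,260:420,::-1],(800,600)))
E
python3 b.py
```

```text
contact False [-0.05172939 -0.00228056 -1.13715074] 11.8667
grip 49.059401157474525 31.162836849689484 [-2.7  4.1  4.9] 12.2833
1.0 [-2.2  5.1  4.6] [ 1.17  0.35 -0.2 ]
1.1 [-2.8  5.6  4.8] [ 1.07  0.41 -0.15]
1.19 [-2.3  4.9  5.2] [ 1.06  0.48 -0.25]
1.29 [-3.7  3.7  5.5] [ 0.92  0.56 -0.1 ]
1.38 [-3.2  3.3  5.2] [ 0.82  0.58 -0.12]
1.48 [-3.3  3.   6.3] [ 0.73  0.66 -0.  ]
1.57 [-3.8  2.8  6.3] [0.69 0.72 0.08]
14.0333
```

```bash
cat > m.py <<'E'
from h import *
def board(f):
    H,W=f['z_map'].shape; P,u,v=pts(f,np.ones((H,W),bool)); C=f['color'][v,u].astype(int)
    q=(P-J0); X,Y,Z=q@jx,q@jy,q[:,2]
    w=(np.abs(X)<30)&(Y>-150)&(Y<-60)&(Z>84)&(C.min(1)>130)&(np.ptp(C,axis=1)<60)
    X,Y,Z=X[w],Y[w],Z[w]
    if len(X)<50: print('few',len(X)); return
    a=np.polyfit(Z,Y,1); k=np.abs(np.polyval(a,Z)-Y)<2; 
    for _ in range(4): a=np.polyfit(Z[k],Y[k],1); k=np.abs(np.polyval(a,Z)-Y)<2
    print('n',k.sum(),'angle',round(np.pi/2-np.arctan(a[0]),3),'face y at z72',round(np.polyval(a,72),1),'ztop',np.percentile(Z,99),'x',np.percentile(X,[1,99]))
E
python3 - <<'E'
from m import *
r.let_go(); print(r.current_clock(), np.round(r.current_ft_force(),1))
p,q=bpose(1.571,160,1); r.move_l(p.tolist(),qd(q),vel=150)
p2=jp(0,-20,260); r.move_l(p2.tolist(),qd(q),vel=250); r.hold(.2)
f=cam('wrist'); save(f,'b1.png'); board(f)
for n in ('side','scene'): g=cam(n); board(g)
print(r.current_clock())
E
```

```text
14.5333 [-0.1  0.2 -0.9]
n 1207 angle 1.597 face y at z72 -102.1 ztop 148.0338213533395 x [-23.7169145   23.61183068]
n 235 angle 1.586 face y at z72 -107.3 ztop 147.0949503258686 x [-23.74050844  22.85368717]
few 26
16.225
```

View pics/b1.png

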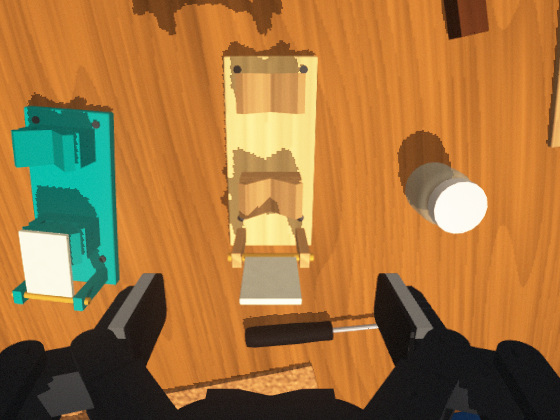

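The board stands upright (about 1.58 rad; the free edge is foreshortened at (270,302)). Next I pick up the dowel.

Run:
```python
from h import *
q=qd(down(.467+np.pi/2)); c=[510.7,204.8]
r.reach([*c,130],q); 
k=r.move_l([*c,20],q,vel=80,contact_N=8); print(k,np.round(r.current_tcp_pos(),1),np.round(r.current_ft_force(),1))
if not k:
    r.close(50); print('w',r.current_grip_width(),r.current_gripper_force(),np.round(r.current_ft_force(),1),r.current_clock())
    r.move_l([*c,60],q,vel=60); r.move_l([*c,150],q,vel=150); r.hold(.2)
    print('w',r.current_grip_width(),np.round(r.current_ft_force(),2),np.round(r.current_wrist_torque(),3),r.current_clock())
    f=cam('scene'); g=cam('wrist'); save(g,'d3.png')
    for t,n in ((f,'scene'),(g,'wrist')):
        for d in r.silhouettes(t,'dowel')[:2]:
            P,u,v=pts(t,d['pixels']); P=P[(P[:,2]>130)&(P[:,2]<200)]
            if len(P)<30: print('few',n,len(P));continue
            a=np.array([np.cos(.467),np.sin(.467)]); s=(P[:,:2]-c)@a; 
            print(n,len(P),np.percentile(s,[1,99]),'pitch',np.polyfit(s,P[:,2],1),np.arctan(np.polyfit(s,(P[:,:2]-c)@[-a[1],a[0]],1)))
```

```text
False [511.2 204.9  20.5] [0.1 0.1 0.1]
w 26.487488976481682 48.97469937801361 [-0.2 -0.4  3.5] 19.75
w 26.86007207090643 [ 0.05 -0.65 -0.51] [-0.027  0.     0.002] 21.5167
scene 528 [-14.68264181  75.00780638] pitch [-7.65132511e-02  1.81249071e+02] [-0.02656228  0.75234455]
wrist 21857 [-75.58291305  32.18659848] pitch [8.56252248e-04 1.79908010e+02] [0.00066899 0.17866378]
```

View pics/d3.png

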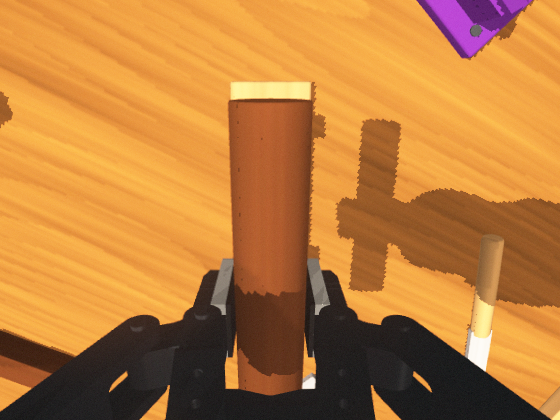

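The dowel is held level at its middle, with the grey pads at about (228,300) and (318,300). Next I move it over the V and descend gently.

```bash
cat >> h.py <<'E'
RV=R.from_matrix(np.c_[np.cross(jx,-ez),jx,-ez]); qV=qd(RV)
def ft():
    A=[];
    for _ in range(5): A.append(np.r_[r.current_ft_force(),r.current_wrist_torque()]); r.hold(.02)
    a=np.mean(A,0); return np.r_[a[:3]@jx,a[:3]@jy,a[2],a[3:]@jx,a[3:]@jy,a[5]]
E
python3 - <<'E'
from h import *
r.reach(jp(0,0,180).tolist(),qV); r.move_l(jp(0,0,75).tolist(),qV,vel=100); r.hold(.3)
b=ft(); np.save('b.npy',b); print('base',np.round(b,2),r.current_clock())
k=r.move_l(jp(0,0,52).tolist(),qV,vel=30,contact_N=3); print(k,np.round(r.current_tcp_pos()-J0,2))
if not k:
    k=r.move_l(jp(0,0,38).tolist(),qV,vel=6,contact_N=3)
p=r.current_tcp_pos()-J0; print(k,'jig',np.round([p@jx,p@jy,p[2]],2),np.round(ft()-b,2),r.current_grip_width(),r.current_clock())
E
```

```text
base [-0.11  0.2  -0.98 -0.01 -0.02  0.  ] 24.7583
False [ 1.600e-01 -4.000e-02  5.214e+01]
True jig [-0.62  0.07 42.18] [ 0.07 -0.28  3.45 -0.02  0.03  0.01] 26.543670987844703 27.2333
```

Run:
```python
from h import *
b=np.load('b.npy'); p=np.array(r.current_tcp_pos()); z=p[2]
for i in range(14):
    d=ft()-b
    q=r.current_tcp_pos()-J0; print(round(z,2),np.round([q@jx,q@jy,q[2]],2),np.round(d,2),round(r.current_clock(),1))
    if d[2]>14 or abs(d[0])>8: break
    z-= .4 if d[2]<8 else .2
    r.move_l([p[0],p[1],z],qV,vel=3); r.hold(.15)
print(r.current_grip_width())
```

```text
42.1 [-0.69  0.1  42.11] [-0.04 -0.34  3.8   0.01  0.06  0.01] 27.3
41.7 [-0.62  0.07 42.08] [-1.22 -0.3   6.34  0.05  0.29  0.02] 27.8
41.3 [-0.65  0.09 42.03] [-2.32  0.01  8.67  0.04  0.5  -0.01] 28.3
41.1 [-0.61  0.07 42.01] [-2.24 -0.27 10.68  0.05  0.59  0.  ] 28.8
40.9 [-0.6   0.08 42.05] [-3.240e+00 -1.000e-02  1.127e+01  8.000e-02  7.000e-01  1.000e-02] 29.3
40.7 [-0.6   0.08 41.99] [-3.39e+00  3.30e-01  1.34e+01  6.00e-02  7.70e-01  1.00e-02] 29.8
40.5 [-0.6   0.08 41.99] [-4.190e+00  1.800e-01  1.509e+01  9.000e-02  8.800e-01  1.000e-02] 30.2
26.394862091965255
```

Run:
```python
from h import *
b=np.load('b.npy'); p=np.array(r.current_tcp_pos()); t=np.array([p[0],p[1],40.5])
# commanded xy was the contact pose (jig x -0.69)
t=jp(-.69,.1,40.5)
for i in range(5):
    d=ft()-b; print(np.round(t-J0,2)@jx,np.round(t[2],2),np.round(d,2),round(r.current_clock(),1))
    if abs(d[0])<1 and abs(d[2]-15)<.8: break
    t=t+jx*np.clip(d[0]*.1,-.4,.4)-ez*np.clip((15-d[2])*.1,-.2,.2)
    r.move_l(t.tolist(),qV,vel=3); r.hold(.2)
r.hold(.5); print(np.round(ft()-b,2),r.current_grip_width(),r.current_gripper_force())
q=r.current_tcp_pos()-J0; print(np.round([q@jx,q@jy,q[2]],2))
from m import board
g=cam('wrist'); board(g); f=cam('side'); board(f)
cv2.imwrite('pics/fin.png',np.hstack([cv2.resize(f['color'][190:290,270:390,::-1],(400,333)),cv2.resize(g['color'][:,:,::-1],(400,333))])); print(r.current_clock())
```

```text
-0.68588001480823 40.5 [-4.270e+00  4.200e-01  1.494e+01  7.000e-02  9.100e-01 -1.000e-02] 30.3
-1.0919544406073385 40.49 [-3.36  0.04 14.09  0.11  0.74  0.  ] 30.9
-1.4273433945639766 40.4 [-2.74  0.69 13.88  0.12  0.59  0.04] 31.4
-1.7002270733673923 40.29 [-2.260e+00  3.000e-01  1.384e+01  1.300e-01  5.500e-01  1.000e-02] 32.0
-1.9238197093384846 40.18 [-1.850e+00  4.300e-01  1.433e+01  1.200e-01  4.800e-01 -1.000e-02] 32.5
[-1.6   0.18 14.04  0.15  0.42 -0.  ] 26.407122154828464 50.438159108161926
[-0.63  0.07 41.98]
few 0
n 250 angle 1.6 face y at z72 -107.0 ztop 146.9973230904635 x [-23.74596551  21.59451577]
33.65
```

View pics/fin.png

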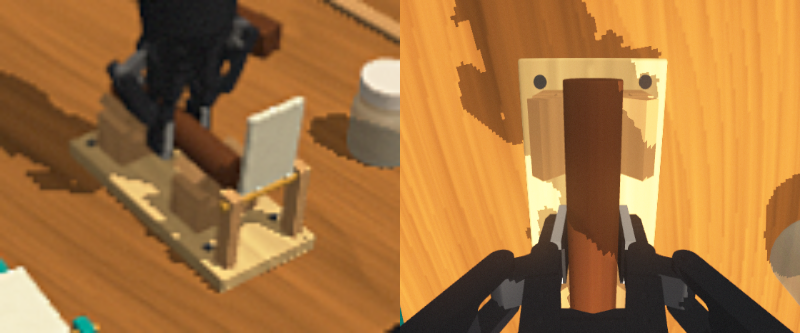

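The dowel lies in the V across both saddles, and the white board stands upright at (275,140) in the left half. A last trim of the push, then I hand in.

Run:
```python
from h import *
b=np.load('b.npy'); t=jp(-2.05,.1,40.05)
r.move_l(t.tolist(),qV,vel=3); r.hold(.6)
d=ft()-b; print(np.round(d,2),r.current_clock())
if not 14.2<d[2]<16: t=t-ez*(15-d[2])*.15; r.move_l(t.tolist(),qV,vel=3); r.hold(.6); print(np.round(ft()-b,2))
print(r.close_job())
```

```text
[-1.76  0.36 14.52  0.15  0.5   0.03] 34.5833
the job is handed in; nothing more can be done
None
```

The job is handed in: the white board stands upright at about 1.59 rad by camera, and the round dowel lies centred in the wooden V, still gripped and pressed down with about 14.5 N on both sides, at 34.6 s on the robot's clock.

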